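Turn the pipette carousel to its empty hook and clip the pipette home

ROBOT

A 6-joint arm with a two-finger parallel gripper is mounted at the origin on the work surface. World frame = base frame: x ahead of the robot, y to its left, z up, the work surface at z = 0. Lengths are in m, angles in rad, forces in N, time in s.
With the tool pointing down it reaches from about 0.35 to 0.775 m from the base axis. Payload 7.3 kg.
Tool frame: the origin (TCP) lies at the very end of the fingers, on their centre line; the grasp point (between the pads) lies 19 mm behind it (robot.hold_point_z is the distance from the TCP to the grasp point, in m); z points along the fingers, y is the direction in which the jaws open and shut (so a half turn about z gives the same grasp; the last joint's range is limited). The gripper opens to 92 mm and grips with 3 to 60 N. Pads are 19 mm wide; open, the fingers measure 130 mm over their backs; the gripper's body (75 mm by 190 mm) begins 47 mm behind the grasp point.
Start: joints at [-1.461, 0.342, 1.524, -0, 1.275, -0.146], TCP at [0.133, -0.508, 0.227] pointing down, gripper open.
Joint ranges: [-2.53, 2.53], [-0.77, 2.02], [0.04, 2.7], [-1, 4.14], [0.28, 2.66], [-3.11, 3.11]. Speed limits (rad/s): [2.57, 2.57, 3.14, 3.14, 3.14, 3.14].

INTERFACE

Orientations are given as [roll, pitch, yaw] about the fixed x, y, z axes, in that order (R = Rz(yaw) Ry(pitch) Rx(roll)).
In Python, from cell import monitor, viewer, robot gives the robot as it stands.
- The arm moves only by the tool move_arm, never from a script. Its argument "deltas" is a list of rows, each an object of numbers: "x", "y", "z": the shift along the tool's x, y, z in m; "wx", "wy", "wz": the turn, a rotation vector about the tool's x, y, z in degrees; "hand": the opening, from 0 (shut) to 1 (fully open). In form: [{"x": .., "y": .., "z": .., "wx": .., "wy": .., "wz": .., "hand": ..}, ...]. A call has 1 to 8 rows; each row is the pose to reach, as a shift and turn from the pose commanded when the call began, along the tool's axes at that moment; what a row does not reach only later rows make up. A row lasts 1/8 s, in which the tool goes at most 62.5 mm and 10.7 degrees, less where a joint would pass 70% of its speed; a pose out of reach is approached as far as the arm can. A call with a gripper value outside its range is refused whole. The fingers move at their own pace and stop on an object; "grip_force" is the grip in N (left out, the last holds). Time passes only in rows, so rows that repeat a pose let the fingers close. It gives the time, the measured TCP pose, the force and the opening at its end, in the units of the state.
- monitor.observe(): the state, without advancing time (a new reading comes with each control period).
- viewer.read_camera(name): name is "side" or "top"; returns the picture (400x640x3 uint8, red, green, blue); there is no depth.
- viewer.camera_params(name): a dict with "camera_matrix" (3x3 intrinsics, pixels), "R" (3x3) and "t" (3): a world point X has camera coordinates R X + t. Camera axes: x right, y down, z forward; pixel columns grow to the right and rows downward; lengths in m; the calibration is good to about 2 mm. A picture is of the moment at which its call begins. camera_params takes no time and is no camera call.
- robot.hand_in(): hands the job in, once; it reports no verdict.
The state is a dict: "time": time; "qpos": joint angles; "qvel": joint speeds; "joint_efforts": joint torques, N m; "tool_pos": TCP position; "tool_rot": TCP orientation; "contact_force": force on the tool from outside, world axes, zero at the start; "torque": the same for the moment, N m; "opening": finger opening in m.
Only numpy, scipy, OpenCV 4.12 (cv2) and the standard library are available. Lean on these libraries where they do the work, as an engineer would, in place of code of your own. Each camera call takes 0.05 s, during which the arm holds its last target. There are 200 camera calls.

TASK

First turn the pipette carousel by the blue peg on its top until the empty orange hook stands over the red pointer on the base, and leave it there. Then take the red-banded pipette from its bench stand, slide it upright into the hook's slot and press it gently straight down until it has snapped under both spring clips and you feel it sit firmly on the hook, never forcing it (25 N at most), and let go. Leave the jar, the tube rack and the small centrifuge where they are.

Things in the scene. Friction and masses are not known exactly. Their poses are not given: they have to be found in the camera images.
- carousel: Fixed grey round base of the pipette carousel, 270 mm across, 10 mm thick at its rim; origin at the centre of its underside on the bench, on the upright turning axis (z). A red pointer lies on the base along the body's -x axis, roughly towards the robot.
- pointer (a point): Point on the red pointer of the base, 110 mm from the turning axis along the base's -x, 12 mm above the bench. Directly over it the middle of the empty hook's slot must stand.
- turret (a joint): Angle (rad) of the turning part, counter-clockwise from above positive. At 0 and equally at 6.283 the empty hook stands over the pointer; stops at -0.4 and 6.7; starts between 0.9 and 5.4. Friction holds it where it is left: 0.12 N m, about 3 N at the peg. Four places at 90 degrees, 110 mm from the axis: three hold fixed pipettes (34 mm wide, tops at 275 mm), the fourth is the orange hook.
- peg (a point): Blue round peg to turn the carousel by, upright on its white top disc (104 mm diameter, top 279 mm above the bench): 14 mm diameter, 40 mm tall, up to 319 mm above the bench, 40 mm from the turning axis, on the side opposite the empty hook. This point is on its axis, 303 mm above the bench.
- empty_hook (a point): Middle of the orange hook's slot at NOMINAL height, 170 mm. x axis: to the turning axis; z up. A level fork 8 mm thick; slot 27 mm wide, from a flared mouth 33 mm out (-x, open side) to its closed end 13.5 mm in (+x). Its clamp is height-adjustable: the fork's real top face is anywhere from 9 mm below to 9 mm above this point, NOT measured, to be felt. Over 25 N on the carousel is forcing.
- clip_left (a joint): Spread (m) of the black spring clip at the slot's +y side; 0 shut. Two leaning plates, lower edges 17.5 mm and upper edges 31 mm above the fork, 29 mm apart at the lower edge. The collar, pressed down, meets them 23 mm above the fork and spreads each about 2.5 mm (6 to 10 N in all); when it rests on the fork they shut over it and the resistance rises sharply.
- clip_right (a joint): The same for the clip at the slot's -y side: 0 shut, about 0.0025 while the collar is passing, back to 0 when the collar is home beneath it.
- pipette_handle (a point): The loose pipette, about 120 g, 245 mm long, round, upright in the stand. This point is on its axis, 200 mm above its tip; z up. Black handle 26 mm diameter, 156 to 230 mm above the tip; red button above it; red collar 34 mm diameter, 140 to 156 mm; white neck 22 mm diameter, 40 to 140 mm; grey nose 12 mm. Home: the collar's underside (60 mm below this point) lies on the fork.
- stand: Fixed bench stand of the pipette: grey foot 80 x 80 x 8 mm with an open blue tube on it, 37 mm outside and 29 mm inside diameter, its rim 93 mm above the bench. Origin at the centre of its underside. The pipette's tip stands on the foot, 8 mm above the bench; lift it 90 mm to clear the tube.
- jar: Bystander: amber jar with metal lid, 72 mm diameter, 100 mm tall. Origin at the centre of its underside.
- tube_rack: Bystander: white rack with small capped tubes, 200 x 70 x 60 mm. Origin at the centre of its underside.
- minifuge: Bystander: small blue centrifuge with a black rotor, 132 mm diameter, 84 mm tall. Origin at the centre of its underside.
Not all that is in view belongs to the job. What is shaped like the part that bears pipette_handle but pink is not meant.

How it is judged:
On the way, in this order (a step that is already met when the one before it is completed fails the run):
1. the empty hook is turned to the pointer (within 15 mm) while the pipette still stands in its bench stand (horizontal distance between empty_hook and pointer below 0.015 m and distance of pipette_handle from where it was at the start of the episode below 0.03 m and velocity of joint turret between -0.05 and 0.05 rad/s), for 0.3 s.
2. the pipette, still in the gripper, is pressed home (over 3 N): upright, within 8 mm of the slot's middle, its collar on the fork, both clips shut over it (horizontal distance between pipette_handle and empty_hook below 0.008 m and z of pipette_handle in the frame of empty_hook between 0.049 and 0.0705 m and angle between pipette_handle's own z axis and vertical below 0.08 rad and value of joint each of clip_left, clip_right below 0.0013 m and contact force between pipette and carousel above 0.2 N and contact force between the fingers and pipette above 0.5 N and contact force between pipette and carousel above 3 N), for 0.1 s.
At the end, for the whole second after the job is handed in: The pipette hangs upright (within 0.08 rad) and at rest in the empty hook, its axis within 8 mm of the slot's middle, its collar down on the fork with both spring clips shut over it (each spread under 1.3 mm); the hook stands within 20 mm of the pointer; the pipette is let go (horizontal distance between pipette_handle and empty_hook below 0.008 m and z of pipette_handle in the frame of empty_hook between 0.049 and 0.0705 m and angle between pipette_handle's own z axis and vertical below 0.08 rad and value of joint each of clip_left, clip_right below 0.0013 m and contact force between pipette and carousel above 0.2 N and horizontal distance between empty_hook and pointer below 0.02 m and linear speed of pipette below 0.02 m/s and contact force between the fingers and pipette below 0.05 N); the robot touches nothing.
It fails at once if the pipette is forced: more than 25 N between it and the carousel (contact force between pipette and carousel above 25 N).
It fails at once if the pipette is tipped more than 0.5 rad (angle between pipette_handle's own z axis and vertical above 0.5 rad).
It fails at once if the jar, the tube rack or the centrifuge is moved more than 20 mm (distance of any of jar, tube_rack, minifuge from where it was at the start of the episode above 0.02 m).
It also fails if it takes over 72 s, if anything falls off the work surface, if the arm or the gripper's body presses on something with over 40 N, if the wrist force passes 120 N, or if a joint passes its speed limit or range.

## Working session

There is one attempt and no reset: what is moved stays moved. The work goes in short steps, Python scripts to look and compute and a tool call to move; the robot and the scene stay as the last step left them, time stands still between calls to the robot, and variables do not carry over. Pictures are saved under pics/ and viewed, about 8 in all and at most 12, crops included, and the job is handed in when it is done.

Besides the shell and the picture viewer there is one more tool, called after "Call:" in YAML: its name, and indented under it one key for each argument. move_arm: Moves the arm, as the interface text tells. Its arguments: {"type":"object","properties":{"deltas":{"type":"array","items":{"type":"object","properties":{"x":{"type":"number"},"y":{"type":"number"},"z":{"type":"number"},"wx":{"type":"number"},"wy":{"type":"number"},"wz":{"type":"number"},"hand":{"type":"number"}}}},"grip_force":{"type":"number"}},"required":["deltas"]}

```bash
mkdir -p pics; ls
cat > h.py <<'E'
import numpy as np, cv2
from cell import monitor, viewer, robot
def ray(cam,u,v):
    p=viewer.camera_params(cam);K=np.array(p["camera_matrix"]);R=np.array(p["R"]);t=np.array(p["t"])
    return -R.T@t, R.T@np.linalg.inv(K)@np.array([u,v,1.])
def onz(cam,u,v,z):
    c,d=ray(cam,u,v);return c+d*(z-c[2])/d[2]
def proj(cam,X):
    p=viewer.camera_params(cam);x=np.array(p["camera_matrix"])@(np.array(p["R"])@np.array(X)+np.array(p["t"]));return x[:2]/x[2]
def tri(a,b):
    (c1,d1),(c2,d2)=ray(*a),ray(*b)
    s=np.linalg.lstsq(np.c_[d1,-d2],c2-c1,rcond=None)[0]
    p,q=c1+s[0]*d1,c2+s[1]*d2;return (p+q)/2,np.linalg.norm(p-q)
def snap(cam,name):
    im=np.array(viewer.read_camera(cam));cv2.imwrite(f"pics/{name}.png",im[...,::-1]);return im
E
python3 - <<'E'
from h import *
for c in("top","side"):
    snap(c,c+"0");p=viewer.camera_params(c);print(c,ray(c,320,200))
    print(p["camera_matrix"])
print(monitor.observe(),robot.hold_point_z)
E
```

```text
pics
top (array([0.43148133, 0.00140031, 1.2904345 ]), array([ 0.08178575,  0.0073868 , -0.9967919 ]))
[[396.9741442    0.         324.44127165]
 [  0.         396.9741442  194.21460526]
 [  0.           0.           1.        ]]
side (array([ 0.3039146 , -1.14901616,  0.91033765]), array([ 0.17115023,  0.83434035, -0.52403536]))
[[427.590181     0.         318.75545925]
 [  0.         427.590181   201.95033786]
 [  0.           0.           1.        ]]
{'time': 0.1, 'qpos': array([-1.46099328e+00,  3.42663053e-01,  1.52487625e+00, -6.61167863e-06,
        1.27536349e+00, -1.45999410e-01]), 'qvel': array([ 0.00187082, -0.00187726, -0.00230576,  0.00047639, -0.00167356,
       -0.00116547]), 'joint_efforts': array([ 1.57524250e-03, -4.32006276e+01, -2.44694334e+01,  7.19344220e-02,
        5.26093191e-02, -4.11066185e-05]), 'tool_pos': array([ 0.13281966, -0.50757903,  0.22612504]), 'tool_rot': array([-3.14029554e+00, -1.84344044e-04,  2.55804262e-01]), 'contact_force': array([ 0.32789166,  0.04354655, -0.2207142 ]), 'torque': array([ 0.01206978, -0.00523768,  0.03811781]), 'opening': 0.09176568274318325} 0.0188
```

View pics/top0.png

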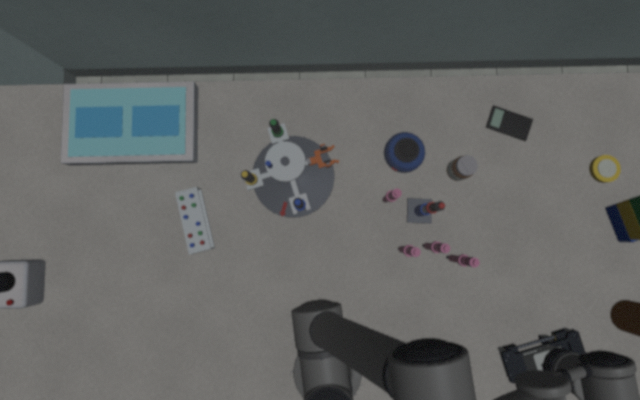

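View pics/side0.png

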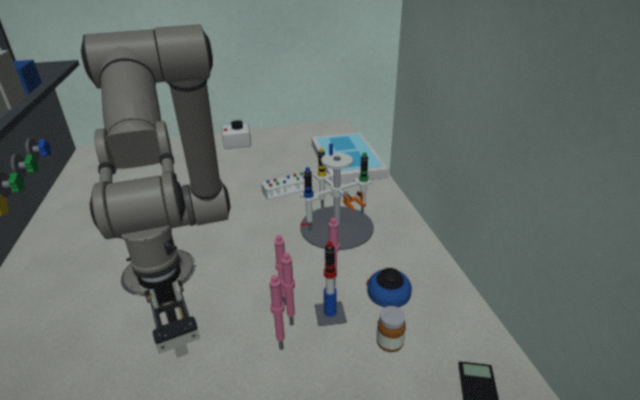

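The top view shows the carousel base at about (293,177), the orange hook at (322,157), the blue peg at (268,165) and the red pointer at (284,209). The stand is at (419,210) with a red and black pipette whose top is at (437,206). The side view shows that pipette at (330,260). Lookalikes are the pink pipettes, top view (393,194), (410,250), (438,246), (467,260). The red and black one on the blue tube and grey foot fits the description. I'll check it in one close crop.

Run:
```python
from h import *
t=cv2.imread("pics/top0.png");s=cv2.imread("pics/side0.png")
a=cv2.resize(t[110:270,230:490],None,fx=3,fy=3,interpolation=cv2.INTER_CUBIC)[:480,:780]
cv2.imwrite("pics/c1.png",a)
b=cv2.resize(s[130:340,260:420],None,fx=2.8,fy=2.8,interpolation=cv2.INTER_CUBIC)
cv2.imwrite("pics/c2.png",b)
# blobs
def blobs(im,m,n,mn=12):
    k,l,st,c=cv2.connectedComponentsWithStats(m.astype(np.uint8))
    for i in range(1,k):
        if st[i,4]>=mn: print(n,np.round(c[i],1),st[i])
for nm,im in(("top",t),("side",s)):
    h,S,v=[x.astype(int) for x in cv2.split(cv2.cvtColor(im,cv2.COLOR_BGR2HSV))]
    blobs(im,((h<5)|(h>174))&(S>150)&(v>60),nm+" red",6)
    blobs(im,(h>5)&(h<15)&(S>150)&(v>100),nm+" orange",8)
    blobs(im,(h>100)&(h<125)&(S>130)&(v>60),nm+" blue",8)
```

```text
top red [  9.4 301.9] [  8 301   4   3   9]
top blue [ 78.4 111.1] [ 77 109   5   5  10]
top blue [ 90.3 110.3] [ 87 109   8   4   9]
top blue [165.8 111. ] [163 108   7   6  13]
top blue [171.4 110.4] [169 108   5   5   8]
top blue [146.7 115.2] [146 112   3   8   9]
top blue [158.2 114.1] [156 113   6   3   9]
top blue [ 87.1 115.3] [ 84 114   7   5  15]
top blue [174.  116.4] [172 115   5   4   8]
top blue [ 80.3 123.2] [ 77 118   8  12  26]
top blue [139.8 120.4] [137 118   5   5   9]
top blue [170. 122.] [168 121   5   3   8]
top blue [151.9 127.5] [146 122  12  11  45]
top blue [174.3 125.3] [172 124   5   4  11]
top blue [167.1 129. ] [166 127   4   5   8]
top blue [174.  130.9] [172 129   5   5   9]
top blue [297.2 201.7] [295 200   5   5  17]
side red [303.2 223.7] [302 223   4   2   6]
side red [329.2 244.1] [327 242   6   5  25]
side red [330.1 271.9] [325 265  11  13  85]
side orange [353.1 201.6] [345 196  20  14  92]
side blue [21.7 72. ] [ 14  61  19  33 194]
side blue [ 42.3 147.1] [ 38 139  10  17 119]
side blue [330.8 147.6] [329 143   4  11  34]
side blue [307. 169.] [306 168   3   3   9]
side blue [308. 188.] [306 187   5   3  15]
side blue [308.2 194.2] [304 192   9   5  34]
side blue [388.8 292.2] [368 271  43  35 836]
side blue [329.8 304.3] [324 290  12  27 258]
```

View pics/c1.png

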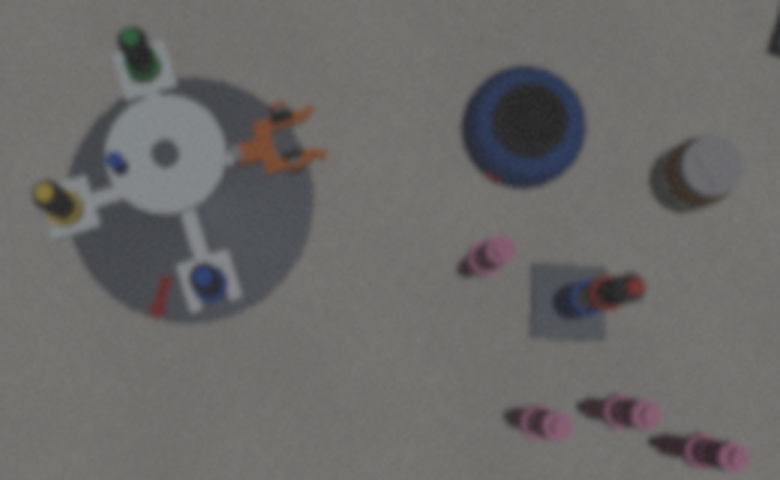

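View pics/c2.png

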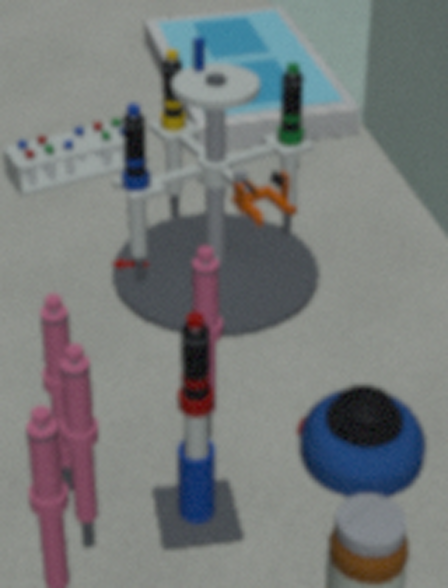

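Crops: the red-banded pipette stands in the blue tube on the grey foot, crop 1 (567,302), crop 2 (197,380). The hub disc centre is at crop 1 (165,154), the peg at (117,162), the hook's slot at about (295,138) and the pointer at (162,297).

Run:
```python
from h import *
f=lambda x,y:(230+x/3,110+y/3)
g=lambda x,y:(260+x/2.8,130+y/2.8)
T=lambda x,y,z:onz("top",*f(x,y),z)[:2].round(4)
print("hub",T(165,154,.279),"base",T(191,200,.005), "pointer",T(162,297,.012))
print("hubside",onz("side",*g(216,82),.279).round(4))
print("peg top",T(113,158,.319),"mid",T(117,162,.3),"side",onz("side",*g(199,41),.319).round(4),tri(("top",*f(117,162)),("side",330.8,147.6)))
print("hook",T(282,140,.17),onz("side",353,201.6,.17))
print("pip button",T(634,287,.25),"foot",T(567,302,.008),"collar",T(600,293,.164))
print("side btn",onz("side",329.2,241.5,.253),"collar",onz("side",330.1,271.9,.156),tri(("top",*f(634,287)),("side",329.2,243)))
```

```text
hub [0.6166 0.0969] base [0.6154 0.0952] pointer [0.51   0.1275]
hubside [0.6203 0.0948 0.279 ]
peg top [0.607  0.1361] mid [0.6069 0.1354] side [0.6077 0.1278 0.319 ] (array([0.60713871, 0.13455385, 0.30507588]), np.float64(0.0022456184988754757))
hook [ 0.6475 -0.0045] [ 0.64850005 -0.00621403  0.17      ]
pip button [ 0.4944 -0.3092] foot [ 0.4946 -0.3084] collar [ 0.4947 -0.3024]
side btn [ 0.49866089 -0.30408306  0.253     ] collar [ 0.49923651 -0.30887665  0.156     ] (array([ 0.49589798, -0.3089033 ,  0.25204247]), np.float64(0.003176444359886661))
```

```bash
cat >> h.py <<'E'
from scipy.spatial.transform import Rotation as Ro
def rel(pos,yaw,base=None):
    "tool-frame shift (mm) and turn (deg) to a world pose, tool straight down"
    o=monitor.observe() if base is None else base
    R=Ro.from_euler("xyz",o["tool_rot"])
    d=R.inv().apply(np.array(pos)-o["tool_pos"])
    w=(R.inv()*Ro.from_euler("xyz",[np.pi,0,yaw])).as_rotvec(degrees=True)
    print("xyz mm",(d*1000).round(1),"w deg",w.round(2))
E
python3 - <<'E'
from h import *
rel([.133,-.508,.36],.256); rel([.607,.135,.36],.768);rel([.607,.135,.289],.768)
for x,y in((467,268),(510,415),(585,405),(655,440)): print(onz("top",230+x/3,110+y/3,0).round(3))
E
```

```text
xyz mm [ 1.000e-01  3.000e-01 -1.339e+02] w deg [-0.07 -0.01 -0.01]
xyz mm [ 621.4 -501.9 -133.1] w deg [ -0.07  -0.03 -29.35]
xyz mm [ 621.3 -501.8  -62.1] w deg [ -0.07  -0.03 -29.35]
[ 0.535 -0.203  0.   ]
[ 0.375 -0.243  0.   ]
[ 0.384 -0.325  0.   ]
[ 0.345 -0.398  0.   ]
```

Call:
move_arm:
  deltas:
    - {"z": -0.062}
    - {"z": -0.124}
    - {"x": 0.04, "y": -0.03, "z": -0.134, "wz": -5}
    - {"x": 0.088, "y": -0.07, "z": -0.134, "wz": -10}
    - {"x": 0.136, "y": -0.11, "z": -0.134, "wz": -15}
    - {"x": 0.184, "y": -0.148, "z": -0.134, "wz": -20}
    - {"x": 0.232, "y": -0.187, "z": -0.134, "wz": -25}
    - {"x": 0.28, "y": -0.226, "z": -0.134, "wz": -29.3}

```text
schema error: expected keys x, y, z, wx, wy, wz, hand
```

Run:
```python
from h import *
rel([.607,.135,.36],.768)
```

```text
xyz mm [ 621.4 -501.9 -133.1] w deg [ -0.07  -0.03 -29.35]
```

All seven keys are required in every row.

Call:
move_arm:
  deltas:
    - {"x": 0, "y": 0, "z": -0.062, "wx": 0, "wy": 0, "wz": 0, "hand": 1}
    - {"x": 0, "y": 0, "z": -0.124, "wx": 0, "wy": 0, "wz": 0, "hand": 1}
    - {"x": 0.04, "y": -0.03, "z": -0.134, "wx": 0, "wy": 0, "wz": -5, "hand": 1}
    - {"x": 0.088, "y": -0.07, "z": -0.134, "wx": 0, "wy": 0, "wz": -10, "hand": 1}
    - {"x": 0.136, "y": -0.11, "z": -0.134, "wx": 0, "wy": 0, "wz": -15, "hand": 0.8}
    - {"x": 0.184, "y": -0.148, "z": -0.134, "wx": 0, "wy": 0, "wz": -20, "hand": 0.6}
    - {"x": 0.232, "y": -0.187, "z": -0.134, "wx": 0, "wy": 0, "wz": -25, "hand": 0.6}
    - {"x": 0.28, "y": -0.226, "z": -0.134, "wx": 0, "wy": 0, "wz": -29.3, "hand": 0.6}

```text
time: 1.1
tool_pos: [0.3473, -0.2166, 0.3606]
tool_rot: [3.142, -0.0, 0.769]
contact_force: [0.2, -0.4, 0.1]
opening: 0.0574
```

Run:
```python
from h import *
rel([.607,.135,.36],.768)
```

```text
xyz mm [431.2 -71.9   0.6] w deg [ 0.   -0.    0.08]
```

Call:
move_arm:
  deltas:
    - {"x": 0.06, "y": -0.01, "z": 0, "wx": 0, "wy": 0, "wz": 0, "hand": 0.6}
    - {"x": 0.12, "y": -0.02, "z": 0, "wx": 0, "wy": 0, "wz": 0, "hand": 0.6}
    - {"x": 0.18, "y": -0.03, "z": 0, "wx": 0, "wy": 0, "wz": 0, "hand": 0.6}
    - {"x": 0.24, "y": -0.04, "z": 0, "wx": 0, "wy": 0, "wz": 0, "hand": 0.6}
    - {"x": 0.3, "y": -0.05, "z": 0, "wx": 0, "wy": 0, "wz": 0, "hand": 0.6}
    - {"x": 0.36, "y": -0.06, "z": 0, "wx": 0, "wy": 0, "wz": 0, "hand": 0.6}
    - {"x": 0.41, "y": -0.07, "z": 0, "wx": 0, "wy": 0, "wz": 0, "hand": 0.6}
    - {"x": 0.431, "y": -0.072, "z": 0, "wx": 0, "wy": 0, "wz": 0, "hand": 0.6}

```text
time: 2.1
tool_pos: [0.6076, 0.1353, 0.3591]
tool_rot: [-3.14, 0.001, 0.77]
contact_force: [-0.2, -0.7, 0.2]
opening: 0.055
```

Call:
move_arm:
  deltas:
    - {"x": 0, "y": 0, "z": 0.035, "wx": 0, "wy": 0, "wz": 0, "hand": 0.6}
    - {"x": 0, "y": 0, "z": 0.07, "wx": 0, "wy": 0, "wz": 0, "hand": 0.6}
    - {"x": 0, "y": 0, "z": 0.07, "wx": 0, "wy": 0, "wz": 0, "hand": 0.6}

```text
time: 2.48
tool_pos: [0.6054, 0.1325, 0.2875]
tool_rot: [-3.137, 0.006, 0.767]
contact_force: [0.1, -0.4, -0.2]
opening: 0.0552
```

Run:
```python
from h import *
o=monitor.observe();print(o["tool_pos"],o["tool_rot"],o["contact_force"])
s=snap("side","s1");print(proj("side",[.607,.135,.3]))
cv2.imwrite("pics/s1c.png",cv2.resize(s[80:260,240:440],None,fx=3,fy=3)[...,::-1])
```

```text
[0.60539852 0.13248784 0.28747074] [-3.13709821  0.00577941  0.7672904 ] [ 0.14146236 -0.35230052 -0.16348868]
[330.40919051 148.98840347]
```

View pics/s1c.png

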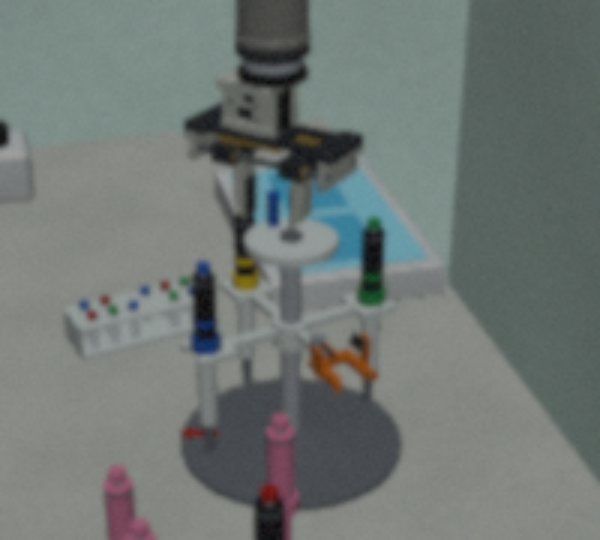

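The blue peg at crop (273,207) stands between the two fingers, at (243,200) and (298,200). I'll close on it.

Call:
move_arm:
  deltas:
    - {"x": 0, "y": 0, "z": 0, "wx": 0, "wy": 0, "wz": 0, "hand": 0}
    - {"x": 0, "y": 0, "z": 0, "wx": 0, "wy": 0, "wz": 0, "hand": 0}
    - {"x": 0, "y": 0, "z": 0, "wx": 0, "wy": 0, "wz": 0, "hand": 0}
    - {"x": 0, "y": 0, "z": 0, "wx": 0, "wy": 0, "wz": 0, "hand": 0}
    - {"x": 0, "y": 0, "z": 0, "wx": 0, "wy": 0, "wz": 0, "hand": 0}
    - {"x": 0, "y": 0, "z": 0, "wx": 0, "wy": 0, "wz": 0, "hand": 0}
  grip_force: 25

```text
time: 3.28
tool_pos: [0.6059, 0.1342, 0.2909]
tool_rot: [-3.139, -0.0, 0.768]
contact_force: [-4.4, 5.3, 1.8]
opening: 0.0135
```

Run:
```python
from h import *
o=monitor.observe();p=o["tool_pos"];print(p,o["tool_rot"],o["contact_force"],o["opening"])
c=np.array([.617,.096]);v=p[:2]-c;a0=np.degrees(np.arctan2(v[1],v[0]));print(np.linalg.norm(v),a0)
a1=-16.4
R=Ro.from_euler("xyz",o["tool_rot"])
# target along the arc of radius 40 mm starting from the present point, in tool axes
for a in np.linspace(a0,a1,17)[1:]:
    q=c+.04*np.array([np.cos(np.radians(a)),np.sin(np.radians(a))])
    print(round(a,1),(R.inv().apply(np.r_[q,p[2]]-p)*1000).round(1))
```

```text
[0.60586589 0.13418066 0.29094997] [-3.13863096e+00 -4.61396516e-04  7.68399679e-01] [-4.43493208  5.34932328  1.8112762 ] 0.01350325061669004
0.03977097927976515 106.25755382752492
98.6 [ 4.7  2.6 -0. ]
90.9 [ 8.8  6.  -0. ]
83.3 [12.5  9.9 -0. ]
75.6 [15.6 14.3 -0. ]
67.9 [18. 19. -0.]
60.3 [19.9 24.  -0.1]
52.6 [21.  29.2 -0.1]
44.9 [21.5 34.6 -0.1]
37.3 [21.2 39.9 -0.1]
29.6 [20.2 45.2 -0.1]
21.9 [18.5 50.2 -0.1]
14.3 [16.2 55.  -0.2]
6.6 [13.2 59.5 -0.2]
-1.1 [ 9.7 63.5 -0.2]
-8.7 [ 5.7 67.  -0.2]
-16.4 [ 1.2 70.  -0.2]
```

Call:
move_arm:
  deltas:
    - {"x": 0.0047, "y": 0.0026, "z": 0, "wx": 0, "wy": 0, "wz": 0, "hand": 0}
    - {"x": 0.0088, "y": 0.006, "z": 0, "wx": 0, "wy": 0, "wz": 0, "hand": 0}
    - {"x": 0.0125, "y": 0.01, "z": 0, "wx": 0, "wy": 0, "wz": 0, "hand": 0}
    - {"x": 0.0156, "y": 0.0143, "z": 0, "wx": 0, "wy": 0, "wz": 0, "hand": 0}
    - {"x": 0.018, "y": 0.019, "z": 0, "wx": 0, "wy": 0, "wz": 0, "hand": 0}
    - {"x": 0.02, "y": 0.024, "z": 0, "wx": 0, "wy": 0, "wz": 0, "hand": 0}
    - {"x": 0.021, "y": 0.0292, "z": 0, "wx": 0, "wy": 0, "wz": 0, "hand": 0}
    - {"x": 0.0215, "y": 0.0346, "z": 0, "wx": 0, "wy": 0, "wz": 0, "hand": 0}

```text
time: 4.28
tool_pos: [0.6459, 0.1273, 0.2909]
tool_rot: [-3.137, -0.005, 0.771]
contact_force: [-1.4, 11.9, 1.4]
opening: 0.0131
```

Run:
```python
from h import *
o=monitor.observe();p=o["tool_pos"];print(p,o["tool_rot"],o["contact_force"],o["opening"])
c=np.array([.617,.096]);v=p[:2]-c;a0=np.degrees(np.arctan2(v[1],v[0]));print(np.linalg.norm(v),a0)
```

```text
[0.64594994 0.12725789 0.29086895] [-3.13674303 -0.00463323  0.77096905] [-1.42207116 11.85517753  1.41365632] 0.01314384982120956
0.04260463000002232 47.195245148541886
```

Call:
move_arm:
  deltas:
    - {"x": -0.0003, "y": 0.0053, "z": 0, "wx": 0, "wy": 0, "wz": 0, "hand": 0}
    - {"x": -0.0013, "y": 0.0106, "z": 0, "wx": 0, "wy": 0, "wz": 0, "hand": 0}
    - {"x": -0.003, "y": 0.0156, "z": 0, "wx": 0, "wy": 0, "wz": 0, "hand": 0}
    - {"x": -0.0053, "y": 0.0204, "z": 0, "wx": 0, "wy": 0, "wz": 0, "hand": 0}
    - {"x": -0.0083, "y": 0.0249, "z": 0, "wx": 0, "wy": 0, "wz": 0, "hand": 0}
    - {"x": -0.0118, "y": 0.0289, "z": 0, "wx": 0, "wy": 0, "wz": 0, "hand": 0}
    - {"x": -0.0158, "y": 0.0324, "z": 0, "wx": 0, "wy": 0, "wz": 0, "hand": 0}
    - {"x": -0.0195, "y": 0.035, "z": 0, "wx": 0, "wy": 0, "wz": 0, "hand": 0}

```text
time: 5.28
tool_pos: [0.6561, 0.0867, 0.2904]
tool_rot: [-3.138, -0.002, 0.769]
contact_force: [-0.8, 10.7, -0.2]
opening: 0.0136
```

Run:
```python
from h import *
o=monitor.observe();p=o["tool_pos"];print(p,o["tool_rot"],o["contact_force"],o["opening"])
c=np.array([.617,.096]);v=p[:2]-c;a0=np.degrees(np.arctan2(v[1],v[0]));print(np.linalg.norm(v),a0)
t=snap("top","t2");s=snap("side","s2")
A=cv2.resize(t[110:240,230:360],None,fx=3,fy=3);B=cv2.resize(s[130:260,270:400],None,fx=3,fy=3)
cv2.imwrite("pics/ts2.png",np.hstack([A,B])[...,::-1])
```

```text
[0.65605559 0.08667816 0.2903676 ] [-3.13751466e+00 -2.16289124e-03  7.69253003e-01] [-0.82534493 10.69515015 -0.18946235] 0.013596954947443018
0.040152656427735696 -13.424274562453459
```

View pics/ts2.png

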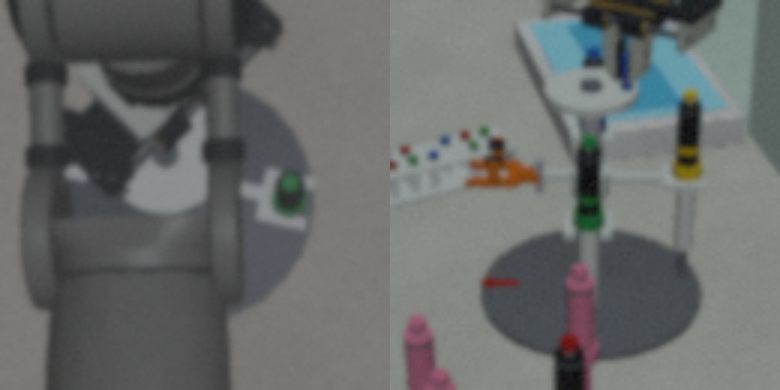

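The hook is now over the pointer side: side crop hook at (500,173), pointer at (500,283). It is about 3° short, so I'll nudge it, release and lift off.

Call:
move_arm:
  deltas:
    - {"x": -0.0018, "y": 0.0014, "z": 0, "wx": 0, "wy": 0, "wz": 0, "hand": 0}
    - {"x": -0.002, "y": 0.0016, "z": 0, "wx": 0, "wy": 0, "wz": 0, "hand": 0}
    - {"x": -0.002, "y": 0.0016, "z": 0, "wx": 0, "wy": 0, "wz": 0, "hand": 0}

```text
time: 5.75
tool_pos: [0.6555, 0.0841, 0.2904]
tool_rot: [-3.137, -0.001, 0.769]
contact_force: [-2.3, 8.2, -0.9]
opening: 0.0132
```

Call:
move_arm:
  deltas:
    - {"x": 0, "y": 0, "z": 0, "wx": 0, "wy": 0, "wz": 0, "hand": 0.4}
    - {"x": 0, "y": 0, "z": 0, "wx": 0, "wy": 0, "wz": 0, "hand": 0.5}
    - {"x": 0, "y": 0, "z": 0, "wx": 0, "wy": 0, "wz": 0, "hand": 0.6}
    - {"x": 0, "y": 0, "z": -0.04, "wx": 0, "wy": 0, "wz": 0, "hand": 0.6}
    - {"x": 0, "y": 0, "z": -0.08, "wx": 0, "wy": 0, "wz": 0, "hand": 0.6}
    - {"x": 0, "y": 0, "z": -0.08, "wx": 0, "wy": 0, "wz": 0, "hand": 0.6}

```text
time: 6.5
tool_pos: [0.6572, 0.081, 0.3748]
tool_rot: [3.136, -0.005, 0.767]
contact_force: [-0.7, 0.3, -0.3]
opening: 0.0549
```

Run:
```python
from h import *
import math
o=monitor.observe();print(o["tool_pos"],o["contact_force"])
rel([.496,-.308,.36],-.286)
```

```text
[0.657216   0.08104554 0.37478096] [-0.67557287  0.30442377 -0.27419718]
xyz mm [-386.1  168.2   13.6] w deg [ 0.12 -0.45 60.32]
```

Call:
move_arm:
  deltas:
    - {"x": -0.05, "y": 0.022, "z": 0.0, "wx": 0, "wy": 0, "wz": 8, "hand": 0.6}
    - {"x": -0.1, "y": 0.044, "z": 0.0, "wx": 0, "wy": 0, "wz": 16, "hand": 0.6}
    - {"x": -0.15, "y": 0.066, "z": 0.0, "wx": 0, "wy": 0, "wz": 24, "hand": 0.6}
    - {"x": -0.2, "y": 0.088, "z": 0.0, "wx": 0, "wy": 0, "wz": 32, "hand": 0.6}
    - {"x": -0.25, "y": 0.11, "z": 0, "wx": 0, "wy": 0, "wz": 40, "hand": 0.6}
    - {"x": -0.3, "y": 0.132, "z": 0, "wx": 0, "wy": 0, "wz": 48, "hand": 0.6}
    - {"x": -0.345, "y": 0.15, "z": 0.005, "wx": 0, "wy": 0, "wz": 55, "hand": 0.6}
    - {"x": -0.386, "y": 0.168, "z": 0.013, "wx": 0.1, "wy": -0.4, "wz": 60.3, "hand": 0.6}

```text
time: 7.5
tool_pos: [0.4937, -0.3092, 0.3569]
tool_rot: [3.14, 0.007, -0.29]
contact_force: [-0.3, -0.1, -0.2]
opening: 0.055
```

Run:
```python
from h import *
o=monitor.observe();print(o["tool_pos"],o["tool_rot"],o["contact_force"])
t=snap("top","t3");s=snap("side","s3")
A=cv2.resize(t[110:240,220:350],None,fx=3,fy=3);B=cv2.resize(s[200:330,265:395],None,fx=3,fy=3)
cv2.imwrite("pics/ts3.png",np.hstack([A,B])[...,::-1])
im=t[...,::-1];h,S,v=[x.astype(int) for x in cv2.split(cv2.cvtColor(np.ascontiguousarray(im),cv2.COLOR_BGR2HSV))]
m=((h>5)&(h<16)&(S>110)&(v>70)).astype(np.uint8);k,l,st,c=cv2.connectedComponentsWithStats(m)
for i in range(1,k):
    if st[i,4]>15: print(c[i],st[i])
```

```text
[ 0.4936993  -0.30920108  0.35692445] [ 3.13965453  0.00729393 -0.28964434] [-0.28103472 -0.14247955 -0.17992905]
[279.35877863 196.72519084] [270 190  18  18 131]
[268.1  208.05] [266 205   5   8  20]
[281.69230769 212.07692308] [280 209   5   8  26]
```

View pics/ts3.png

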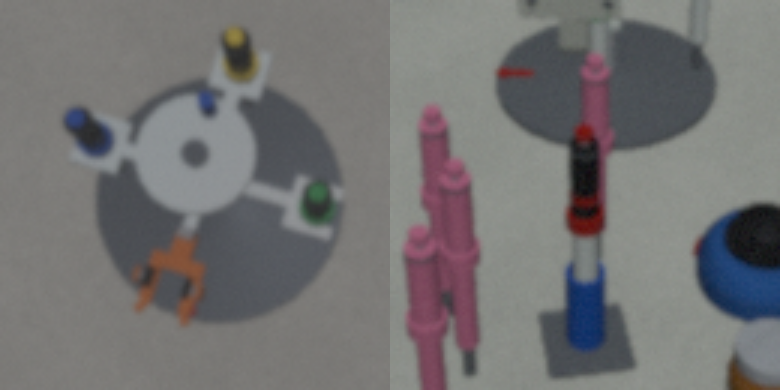

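The hook at top crop (172,280) points along the hub's arm and hides the pointer. The side view shows the gripper off to one side and the pipette still in its stand. Now to get slot position, error to pointer and the pipette position.

Run:
```python
from h import *
f=lambda x,y:(220+x/3,110+y/3)
T=lambda x,y,z:onz("top",*f(x,y),z)[:2]
hub=T(195,153,.279);peg=T(206,103,.315);tips=T(162.5,315,.17);clips=T(166,283,.192);corner=T(182,262,.17)
print("hub",hub,"peg",peg,"tips",tips,"clips mid",clips,"crossbar",corner)
for n,p in(("peg",-(peg-hub)),("tips",tips-hub),("clips",clips-hub)):
    print(n,np.degrees(np.arctan2(p[1],p[0])),np.linalg.norm(p))
ax=np.array([.6165,.0962]);pt=np.array([.510,.1275]);d=pt-ax;print("pointer",np.degrees(np.arctan2(d[1],d[0])),np.linalg.norm(d))
a=np.array([.509,.1275])
print(proj("top",[*(ax+.11*d/np.linalg.norm(d)),.17]))
rel([.496,-.308,.1895],-.286)
```

```text
hub [0.61750655 0.0968998 ] peg [0.65284587 0.08375185] tips [0.48400424 0.13989952] clips mid [0.51245771 0.13360982] crossbar [0.5335985  0.12092458]
peg 159.59233509128848 0.03770591816848806
tips 162.14678576229284 0.1402563492397189
clips 160.73769113850932 0.11127840977399149
pointer 163.62211106987436 0.11100423415347727
[278.54471732 205.35796246]
xyz mm [  4.1  -4.4 165.7] w deg [ 0.12  0.61 -0.37]
```

Hook at about 161.5–162°, pointer at 163.6°: roughly 4 mm off, within tolerance. Next I'll descend on the pipette.

Call:
move_arm:
  deltas:
    - {"x": 0.004, "y": -0.004, "z": 0.03, "wx": 0, "wy": 0.5, "wz": 0, "hand": 0.6}
    - {"x": 0.004, "y": -0.004, "z": 0.07, "wx": 0, "wy": 0.5, "wz": 0, "hand": 0.6}
    - {"x": 0.003, "y": -0.002, "z": 0.11, "wx": 0, "wy": 0.5, "wz": 0, "hand": 0.6}
    - {"x": 0.003, "y": -0.001, "z": 0.14, "wx": 0, "wy": 0.5, "wz": 0, "hand": 0.6}
    - {"x": 0.003, "y": -0.001, "z": 0.155, "wx": 0, "wy": 0.5, "wz": 0, "hand": 0.6}
    - {"x": 0.003, "y": -0.001, "z": 0.165, "wx": 0, "wy": 0.5, "wz": 0, "hand": 0.6}
    - {"x": 0.003, "y": -0.001, "z": 0.165, "wx": 0, "wy": 0.5, "wz": 0, "hand": 0.6}

```text
time: 8.48
tool_pos: [0.4972, -0.3073, 0.1928]
tool_rot: [3.14, -0.002, -0.285]
contact_force: [0.0, -0.6, 0.5]
opening: 0.055
```

Run:
```python
from h import *
o=monitor.observe();print(o["tool_pos"],o["tool_rot"],o["contact_force"])
rel([.496,-.308,.190],-.286)
```

```text
[ 0.49720366 -0.30731145  0.19277875] [ 3.13967225e+00 -2.20290207e-03 -2.84949543e-01] [ 0.02441765 -0.57311819  0.52949818]
xyz mm [-1.   1.   2.8] w deg [ 0.11 -0.13  0.06]
```

Call:
move_arm:
  deltas:
    - {"x": -0.001, "y": 0.001, "z": 0.0015, "wx": 0.1, "wy": -0.1, "wz": 0, "hand": 0.4}
    - {"x": -0.001, "y": 0.001, "z": 0.0015, "wx": 0.1, "wy": -0.1, "wz": 0, "hand": 0.33}
    - {"x": -0.001, "y": 0.001, "z": 0.0015, "wx": 0.1, "wy": -0.1, "wz": 0, "hand": 0.28}
    - {"x": -0.001, "y": 0.001, "z": 0.0015, "wx": 0.1, "wy": -0.1, "wz": 0, "hand": 0.1}
    - {"x": -0.001, "y": 0.001, "z": 0.0015, "wx": 0.1, "wy": -0.1, "wz": 0, "hand": 0.1}
    - {"x": -0.001, "y": 0.001, "z": 0.0015, "wx": 0.1, "wy": -0.1, "wz": 0, "hand": 0.1}
    - {"x": -0.001, "y": 0.001, "z": 0.0015, "wx": 0.1, "wy": -0.1, "wz": 0, "hand": 0.1}
    - {"x": -0.001, "y": 0.001, "z": 0.0015, "wx": 0.1, "wy": -0.1, "wz": 0, "hand": 0.1}
  grip_force: 30

```text
time: 9.48
tool_pos: [0.4959, -0.3083, 0.1915]
tool_rot: [3.141, -0.001, -0.285]
contact_force: [-0.6, -1.2, 3.5]
opening: 0.0253
```

Run:
```python
from h import *
o=monitor.observe();print(o["tool_pos"],o["tool_rot"],o["contact_force"],o["torque"],o["opening"])
s=snap("side","s4");cv2.imwrite("pics/s4.png",cv2.resize(s[190:340,260:410],None,fx=4,fy=4)[...,::-1])
```

```text
[ 0.49594988 -0.30833999  0.19154567] [ 3.14087828e+00 -1.11199379e-03 -2.85206270e-01] [-0.61670416 -1.21060792  3.51386614] [-0.2589206   0.14837032 -0.00518094] 0.025282505141862248
```

View pics/s4.png

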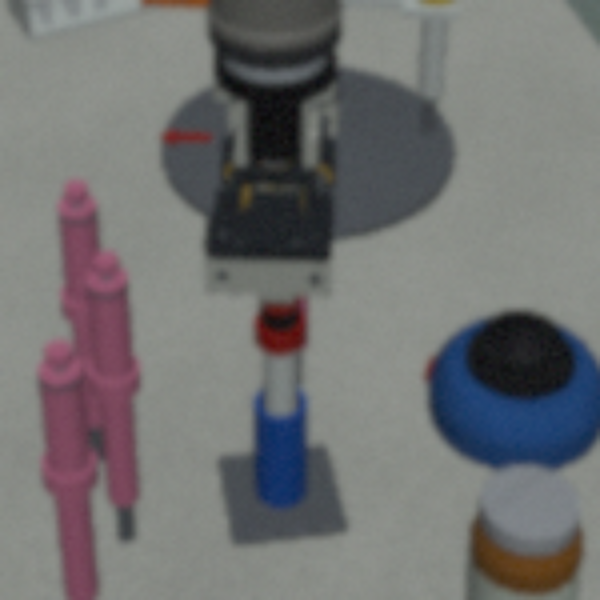

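The red-banded pipette is held: collar at crop (280,325) under the fingers, opening 25.3 mm. Lift it and carry it to in front of the mouth.

Run:
```python
from h import *
rel([.496,-.308,.2915],-.285); rel([.4556,.15,.2915],-.32); rel([.48,-.2,.2915],-.285)
```

```text
xyz mm [   0.1   -0.3 -100. ] w deg [ 0.04 -0.06 -0.02]
xyz mm [-167.6 -428.4 -100.4] w deg [ 0.04 -0.06  1.99]
xyz mm [ -45.7  -99.4 -100.1] w deg [ 0.04 -0.06 -0.02]
```

Call:
move_arm:
  deltas:
    - {"x": 0, "y": 0, "z": -0.01, "wx": 0, "wy": 0, "wz": 0, "hand": 0.1}
    - {"x": 0, "y": 0, "z": -0.03, "wx": 0, "wy": 0, "wz": 0, "hand": 0.1}
    - {"x": 0, "y": 0, "z": -0.05, "wx": 0, "wy": 0, "wz": 0, "hand": 0.1}
    - {"x": 0, "y": 0, "z": -0.07, "wx": 0, "wy": 0, "wz": 0, "hand": 0.1}
    - {"x": 0, "y": 0, "z": -0.09, "wx": 0, "wy": 0, "wz": 0, "hand": 0.1}
    - {"x": 0, "y": 0, "z": -0.1, "wx": 0, "wy": 0, "wz": 0, "hand": 0.1}
    - {"x": 0, "y": 0, "z": -0.1, "wx": 0, "wy": 0, "wz": 0, "hand": 0.1}

```text
time: 10.4
tool_pos: [0.4959, -0.308, 0.2915]
tool_rot: [3.141, -0.001, -0.285]
contact_force: [-0.2, 0.2, -0.8]
opening: 0.0254
```

Call:
move_arm:
  deltas:
    - {"x": -0.007, "y": -0.015, "z": 0, "wx": 0, "wy": 0, "wz": 0, "hand": 0.1}
    - {"x": -0.02, "y": -0.045, "z": 0, "wx": 0, "wy": 0, "wz": 0, "hand": 0.1}
    - {"x": -0.038, "y": -0.085, "z": 0, "wx": 0, "wy": 0, "wz": 0, "hand": 0.1}
    - {"x": -0.055, "y": -0.127, "z": 0, "wx": 0, "wy": 0, "wz": 0.5, "hand": 0.1}
    - {"x": -0.071, "y": -0.17, "z": 0, "wx": 0, "wy": 0, "wz": 1, "hand": 0.1}
    - {"x": -0.087, "y": -0.213, "z": 0, "wx": 0, "wy": 0, "wz": 1.5, "hand": 0.1}
    - {"x": -0.103, "y": -0.256, "z": 0, "wx": 0, "wy": 0, "wz": 2, "hand": 0.1}
    - {"x": -0.119, "y": -0.298, "z": 0, "wx": 0, "wy": 0, "wz": 2, "hand": 0.1}

```text
time: 11.4
tool_pos: [0.464, 0.0137, 0.2904]
tool_rot: [3.141, 0.001, -0.32]
contact_force: [0.4, 0.4, -0.6]
opening: 0.0257
```

Run:
```python
from h import *
o=monitor.observe();print(o["tool_pos"],o["tool_rot"]);rel([.4556,.15,.2685],-.32)
```

```text
[0.46402187 0.01365822 0.29037216] [ 3.14145260e+00  1.12819692e-03 -3.19848771e-01]
xyz mm [ -50.8 -126.8   21.9] w deg [0.01 0.06 0.01]
```

Call:
move_arm:
  deltas:
    - {"x": -0.016, "y": -0.04, "z": 0.0, "wx": 0, "wy": 0, "wz": 0, "hand": 0.1}
    - {"x": -0.03, "y": -0.075, "z": 0.005, "wx": 0, "wy": 0, "wz": 0, "hand": 0.1}
    - {"x": -0.042, "y": -0.103, "z": 0.012, "wx": 0, "wy": 0, "wz": 0, "hand": 0.1}
    - {"x": -0.048, "y": -0.12, "z": 0.018, "wx": 0, "wy": 0, "wz": 0, "hand": 0.1}
    - {"x": -0.051, "y": -0.127, "z": 0.022, "wx": 0, "wy": 0, "wz": 0, "hand": 0.1}
    - {"x": -0.051, "y": -0.127, "z": 0.022, "wx": 0, "wy": 0, "wz": 0, "hand": 0.1}
    - {"x": -0.051, "y": -0.127, "z": 0.022, "wx": 0, "wy": 0, "wz": 0, "hand": 0.1}

```text
time: 12.28
tool_pos: [0.457, 0.1474, 0.2691]
tool_rot: [3.141, -0.001, -0.321]
contact_force: [-0.2, 0.0, -0.9]
opening: 0.0256
```

Run:
```python
from h import *
o=monitor.observe();print(o["tool_pos"],o["tool_rot"],o["contact_force"])
t=snap("top","t5");s=snap("side","s5")
A=cv2.resize(t[130:250,220:340],None,fx=3.3,fy=3.3);B=cv2.resize(s[130:250,240:360],None,fx=3.3,fy=3.3)
cv2.imwrite("pics/ts5.png",np.hstack([A,B])[...,::-1])
p=o["tool_pos"]
for dz in(-.0435+.008,-.0435,-.1): print(dz,proj("side",p+[0,0,dz]))
print("slot mid proj",[proj("side",[.5127,.1315,z]).round(1) for z in(.161,.17,.179)])
```

```text
[0.45697969 0.14740521 0.26911239] [ 3.14118266e+00 -5.66092961e-04 -3.20759716e-01] [-0.1978222   0.00429349 -0.8537705 ]
-0.0355 [286.99866184 169.9418133 ]
-0.0435 [287.13739684 172.01453212]
-0.1 [288.09491906 186.32003784]
slot mid proj [array([304.7, 188.6]), array([304.6, 186.4]), array([304.5, 184.1])]
```

View pics/ts5.png

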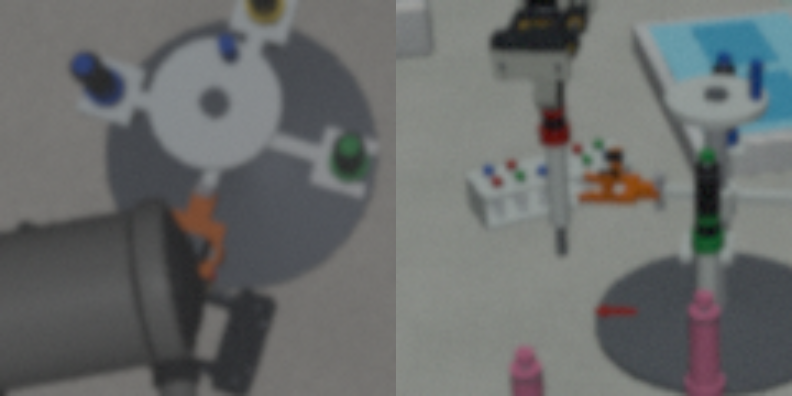

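In the side half, the held pipette's collar at crop (554,127) hangs upright outside the hook's mouth; fork tips at (580,187), slot middle at about (611,187). The projected TCP axis agrees to about 1 px, so I'll slide it in.

Run:
```python
from h import *
rel([.5125,.132,.2685],-.32)
```

```text
xyz mm [57.4 -2.9  0.8] w deg [ 0.01 -0.05 -0.07]
```

Call:
move_arm:
  deltas:
    - {"x": 0.003, "y": -0.002, "z": 0, "wx": 0, "wy": 0, "wz": 0, "hand": 0.1}
    - {"x": 0.008, "y": -0.003, "z": 0, "wx": 0, "wy": 0, "wz": 0, "hand": 0.1}
    - {"x": 0.014, "y": -0.003, "z": 0, "wx": 0, "wy": 0, "wz": 0, "hand": 0.1}
    - {"x": 0.019, "y": -0.003, "z": 0, "wx": 0, "wy": 0, "wz": 0, "hand": 0.1}
    - {"x": 0.024, "y": -0.003, "z": 0, "wx": 0, "wy": 0, "wz": 0, "hand": 0.1}
    - {"x": 0.028, "y": -0.003, "z": 0, "wx": 0, "wy": 0, "wz": 0, "hand": 0.1}
    - {"x": 0.032, "y": -0.003, "z": 0, "wx": 0, "wy": 0, "wz": 0, "hand": 0.1}
    - {"x": 0.032, "y": -0.003, "z": 0, "wx": 0, "wy": 0, "wz": 0, "hand": 0.1}

```text
time: 13.38
tool_pos: [0.4885, 0.1406, 0.269]
tool_rot: [3.141, -0.0, -0.32]
contact_force: [0.0, 0.5, -0.9]
opening: 0.0254
```

Run:
```python
from h import *
o=monitor.observe();print(o["contact_force"],o["torque"]);rel([.5125,.132,.2685],-.32)
s=snap("side","s6");t=snap("top","t6");A=cv2.resize(t[130:250,220:340],None,fx=3.3,fy=3.3);B=cv2.resize(s[130:230,250:350],None,fx=4,fy=4)[:396]
cv2.imwrite("pics/ts6.png",np.hstack([A,B])[...,::-1])
```

```text
[ 0.03232215  0.54308841 -0.86569965] [ 0.07156161  0.00173391 -0.01396794]
xyz mm [25.5  0.6  0.5] w deg [ 0.02 -0.02 -0.02]
```

View pics/ts6.png

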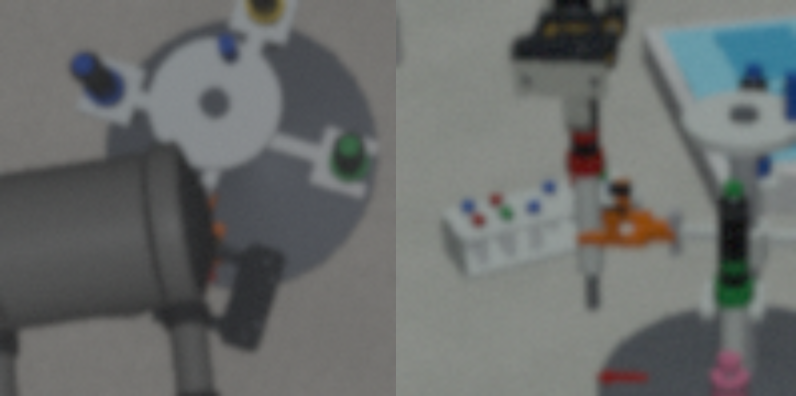

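In the side half, the near fork tip passes in front of the white neck at (588,240), so the neck is inside the mouth with the collar well above the clips. Forces are near zero. Continue.

Call:
move_arm:
  deltas:
    - {"x": 0.005, "y": 0, "z": 0, "wx": 0, "wy": 0, "wz": 0, "hand": 0.1}
    - {"x": 0.01, "y": 0, "z": 0, "wx": 0, "wy": 0, "wz": 0, "hand": 0.1}
    - {"x": 0.015, "y": 0, "z": 0, "wx": 0, "wy": 0, "wz": 0, "hand": 0.1}
    - {"x": 0.019, "y": 0, "z": 0, "wx": 0, "wy": 0, "wz": 0, "hand": 0.1}
    - {"x": 0.022, "y": 0, "z": 0, "wx": 0, "wy": 0, "wz": 0, "hand": 0.1}
    - {"x": 0.024, "y": 0, "z": 0, "wx": 0, "wy": 0, "wz": 0, "hand": 0.1}
    - {"x": 0.025, "y": 0, "z": 0, "wx": 0, "wy": 0, "wz": 0, "hand": 0.1}
    - {"x": 0.025, "y": 0, "z": 0, "wx": 0, "wy": 0, "wz": 0, "hand": 0.1}

```text
time: 14.48
tool_pos: [0.512, 0.1328, 0.2691]
tool_rot: [3.141, -0.0, -0.32]
contact_force: [0.1, 0.4, -1.0]
opening: 0.0254
```

Run:
```python
from h import *
o=monitor.observe();print(o["tool_pos"],o["contact_force"],o["torque"])
s=snap("side","s7");B=cv2.resize(s[140:220,260:360],None,fx=6,fy=6,interpolation=cv2.INTER_CUBIC)
cv2.imwrite("pics/s7.png",B[...,::-1])
```

```text
[0.51204884 0.13284848 0.26906298] [ 0.11052446  0.42316716 -0.99131241] [0.06632164 0.01873206 0.06248924]
```

View pics/s7.png

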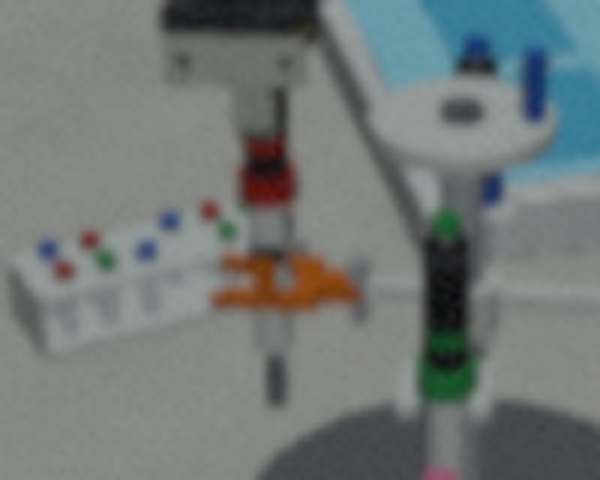

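The neck sits between both fork arms at crop (275,280) with the collar at (268,185) above the clips. Forces are near zero. Now I'll press down in small steps and feel for contact.

Call:
move_arm:
  deltas:
    - {"x": 0.001, "y": 0.001, "z": 0.004, "wx": 0, "wy": 0, "wz": 0, "hand": 0.1}
    - {"x": 0.001, "y": 0.001, "z": 0.008, "wx": 0, "wy": 0, "wz": 0, "hand": 0.1}
    - {"x": 0.001, "y": 0.001, "z": 0.012, "wx": 0, "wy": 0, "wz": 0, "hand": 0.1}
    - {"x": 0.001, "y": 0.001, "z": 0.016, "wx": 0, "wy": 0, "wz": 0, "hand": 0.1}
    - {"x": 0.001, "y": 0.001, "z": 0.02, "wx": 0, "wy": 0, "wz": 0, "hand": 0.1}
    - {"x": 0.001, "y": 0.001, "z": 0.022, "wx": 0, "wy": 0, "wz": 0, "hand": 0.1}
    - {"x": 0.001, "y": 0.001, "z": 0.022, "wx": 0, "wy": 0, "wz": 0, "hand": 0.1}
  grip_force: 45

```text
time: 15.4
tool_pos: [0.5126, 0.1316, 0.2469]
tool_rot: [3.141, -0.0, -0.32]
contact_force: [-0.0, -0.0, -1.6]
opening: 0.0255
```

Call:
move_arm:
  deltas:
    - {"x": 0, "y": 0, "z": 0.002, "wx": 0, "wy": 0, "wz": 0, "hand": 0.1}
    - {"x": 0, "y": 0, "z": 0.004, "wx": 0, "wy": 0, "wz": 0, "hand": 0.1}
    - {"x": 0, "y": 0, "z": 0.006, "wx": 0, "wy": 0, "wz": 0, "hand": 0.1}
    - {"x": 0, "y": 0, "z": 0.006, "wx": 0, "wy": 0, "wz": 0, "hand": 0.1}

```text
time: 15.9
tool_pos: [0.5128, 0.1318, 0.241]
tool_rot: [-3.141, -0.0, -0.32]
contact_force: [0.8, 0.2, -1.0]
opening: 0.0251
```

Call:
move_arm:
  deltas:
    - {"x": 0, "y": 0, "z": 0.001, "wx": 0, "wy": 0, "wz": 0, "hand": 0.1}
    - {"x": 0, "y": 0, "z": 0.002, "wx": 0, "wy": 0, "wz": 0, "hand": 0.1}
    - {"x": 0, "y": 0, "z": 0.003, "wx": 0, "wy": 0, "wz": 0, "hand": 0.1}
    - {"x": 0, "y": 0, "z": 0.003, "wx": 0, "wy": 0, "wz": 0, "hand": 0.1}

```text
time: 16.4
tool_pos: [0.5127, 0.1315, 0.238]
tool_rot: [3.141, -0.001, -0.32]
contact_force: [0.1, 0.5, 0.8]
opening: 0.0252
```

Call:
move_arm:
  deltas:
    - {"x": 0, "y": 0, "z": 0.001, "wx": 0, "wy": 0, "wz": 0, "hand": 0.1}
    - {"x": 0, "y": 0, "z": 0.002, "wx": 0, "wy": 0, "wz": 0, "hand": 0.1}
    - {"x": 0, "y": 0, "z": 0.003, "wx": 0, "wy": 0, "wz": 0, "hand": 0.1}
    - {"x": 0, "y": 0, "z": 0.003, "wx": 0, "wy": 0, "wz": 0, "hand": 0.1}

```text
time: 16.9
tool_pos: [0.5128, 0.1315, 0.2351]
tool_rot: [3.141, -0.001, -0.32]
contact_force: [0.2, 0.1, 2.7]
opening: 0.0257
```

Call:
move_arm:
  deltas:
    - {"x": 0, "y": 0, "z": 0.001, "wx": 0, "wy": 0, "wz": 0, "hand": 0.1}
    - {"x": 0, "y": 0, "z": 0.002, "wx": 0, "wy": 0, "wz": 0, "hand": 0.1}
    - {"x": 0, "y": 0, "z": 0.003, "wx": 0, "wy": 0, "wz": 0, "hand": 0.1}
    - {"x": 0, "y": 0, "z": 0.003, "wx": 0, "wy": 0, "wz": 0, "hand": 0.1}

```text
time: 17.4
tool_pos: [0.5124, 0.1315, 0.2315]
tool_rot: [3.141, 0.001, -0.32]
contact_force: [0.7, 0.4, -1.6]
opening: 0.0255
```

Call:
move_arm:
  deltas:
    - {"x": 0, "y": 0, "z": 0.001, "wx": 0, "wy": 0, "wz": 0, "hand": 0.1}
    - {"x": 0, "y": 0, "z": 0.002, "wx": 0, "wy": 0, "wz": 0, "hand": 0.1}
    - {"x": 0, "y": 0, "z": 0.003, "wx": 0, "wy": 0, "wz": 0, "hand": 0.1}
    - {"x": 0, "y": 0, "z": 0.003, "wx": 0, "wy": 0, "wz": 0, "hand": 0.1}

```text
time: 17.9
tool_pos: [0.5126, 0.1315, 0.2289]
tool_rot: [3.141, -0.0, -0.32]
contact_force: [0.1, 1.0, -0.1]
opening: 0.0254
```

Call:
move_arm:
  deltas:
    - {"x": 0, "y": 0, "z": 0.001, "wx": 0, "wy": 0, "wz": 0, "hand": 0.1}
    - {"x": 0, "y": 0, "z": 0.002, "wx": 0, "wy": 0, "wz": 0, "hand": 0.1}
    - {"x": 0, "y": 0, "z": 0.003, "wx": 0, "wy": 0, "wz": 0, "hand": 0.1}
    - {"x": 0, "y": 0, "z": 0.003, "wx": 0, "wy": 0, "wz": 0, "hand": 0.1}

```text
time: 18.4
tool_pos: [0.5127, 0.1315, 0.2259]
tool_rot: [3.141, -0.0, -0.32]
contact_force: [0.7, 0.3, -0.7]
opening: 0.0249
```

Call:
move_arm:
  deltas:
    - {"x": 0, "y": 0, "z": 0.001, "wx": 0, "wy": 0, "wz": 0, "hand": 0.1}
    - {"x": 0, "y": 0, "z": 0.002, "wx": 0, "wy": 0, "wz": 0, "hand": 0.1}
    - {"x": 0, "y": 0, "z": 0.002, "wx": 0, "wy": 0, "wz": 0, "hand": 0.1}

```text
time: 18.77
tool_pos: [0.5127, 0.1315, 0.2239]
tool_rot: [3.141, -0.0, -0.32]
contact_force: [1.0, -0.1, 0.5]
opening: 0.0255
```

Call:
move_arm:
  deltas:
    - {"x": 0, "y": 0, "z": 0.0005, "wx": 0, "wy": 0, "wz": 0, "hand": 0.1}
    - {"x": 0, "y": 0, "z": 0.001, "wx": 0, "wy": 0, "wz": 0, "hand": 0.1}
    - {"x": 0, "y": 0, "z": 0.0015, "wx": 0, "wy": 0, "wz": 0, "hand": 0.1}
    - {"x": 0, "y": 0, "z": 0.0015, "wx": 0, "wy": 0, "wz": 0, "hand": 0.1}

```text
time: 19.27
tool_pos: [0.5127, 0.1316, 0.2225]
tool_rot: [3.141, -0.0, -0.32]
contact_force: [0.3, -0.0, 0.7]
opening: 0.0258
```

Call:
move_arm:
  deltas:
    - {"x": 0, "y": 0, "z": 0.0005, "wx": 0, "wy": 0, "wz": 0, "hand": 0.1}
    - {"x": 0, "y": 0, "z": 0.001, "wx": 0, "wy": 0, "wz": 0, "hand": 0.1}
    - {"x": 0, "y": 0, "z": 0.0015, "wx": 0, "wy": 0, "wz": 0, "hand": 0.1}
    - {"x": 0, "y": 0, "z": 0.0015, "wx": 0, "wy": 0, "wz": 0, "hand": 0.1}

```text
time: 19.77
tool_pos: [0.5127, 0.1315, 0.221]
tool_rot: [3.141, -0.0, -0.32]
contact_force: [0.8, 0.5, 1.1]
opening: 0.0254
```

Run:
```python
from h import *
o=monitor.observe();print(o["tool_pos"],o["contact_force"],o["torque"])
s=snap("side","s8");B=cv2.resize(s[140:220,260:360],None,fx=6,fy=6,interpolation=cv2.INTER_CUBIC)
cv2.imwrite("pics/s8.png",B[...,::-1])
for n in("s7","s8"):
    im=cv2.imread(f"pics/{n}.png");im=im if im.shape[0]<=480 else im
    h,S,v=[x.astype(int) for x in cv2.split(cv2.cvtColor(im,cv2.COLOR_BGR2HSV))]
    for nm,m in(("red",((h<4)|(h>174))&(S>130)),("or",(h>8)&(h<16)&(S>130))):
        m=m.copy();m[:, :180]=0;m[:,370:]=0;ys,xs=np.nonzero(m);print(n,nm,len(ys),ys.min(),ys.max(),xs.min(),xs.max(),ys.mean(),xs.mean())
```

```text
[0.51266852 0.13154413 0.22095629] [0.7577594  0.50157787 1.10331998] [ 0.08479754 -0.05788675  0.00777179]
s7 red 1735 141 211 208 290 175.61556195965417 267.9850144092219
s7 or 4166 255 307 218 355 283.9145463274124 288.37974075852134
s8 red 735 219 278 258 296 240.68979591836734 279.08299319727894
s8 or 4303 253 309 217 355 284.942830583314 287.9400418312805
```

Call:
move_arm:
  deltas:
    - {"x": 0, "y": 0, "z": 0.0005, "wx": 0, "wy": 0, "wz": 0, "hand": 0.1}
    - {"x": 0, "y": 0, "z": 0.001, "wx": 0, "wy": 0, "wz": 0, "hand": 0.1}
    - {"x": 0, "y": 0, "z": 0.001, "wx": 0, "wy": 0, "wz": 0, "hand": 0.1}

```text
time: 20.2
tool_pos: [0.5127, 0.1316, 0.22]
tool_rot: [3.141, -0.0, -0.32]
contact_force: [0.5, 0.4, 1.3]
opening: 0.0254
```

Call:
move_arm:
  deltas:
    - {"x": 0, "y": 0, "z": 0.0005, "wx": 0, "wy": 0, "wz": 0, "hand": 0.1}
    - {"x": 0, "y": 0, "z": 0.001, "wx": 0, "wy": 0, "wz": 0, "hand": 0.1}
    - {"x": 0, "y": 0, "z": 0.001, "wx": 0, "wy": 0, "wz": 0, "hand": 0.1}

```text
time: 20.58
tool_pos: [0.5127, 0.1316, 0.219]
tool_rot: [3.141, -0.0, -0.32]
contact_force: [0.4, 0.4, 0.7]
opening: 0.0257
```

Call:
move_arm:
  deltas:
    - {"x": 0, "y": 0, "z": 0.0005, "wx": 0, "wy": 0, "wz": 0, "hand": 0.1}
    - {"x": 0, "y": 0, "z": 0.001, "wx": 0, "wy": 0, "wz": 0, "hand": 0.1}
    - {"x": 0, "y": 0, "z": 0.001, "wx": 0, "wy": 0, "wz": 0, "hand": 0.1}

```text
time: 20.95
tool_pos: [0.5122, 0.1314, 0.2172]
tool_rot: [3.14, 0.001, -0.32]
contact_force: [-0.2, 0.1, -4.9]
opening: 0.0255
```

Force jumped to −4.9 N, which fits the clips snapping over the collar. Now to press until it sits firmly.

Call:
move_arm:
  deltas:
    - {"x": 0, "y": 0, "z": 0.0005, "wx": 0, "wy": 0, "wz": 0, "hand": 0.1}
    - {"x": 0, "y": 0, "z": 0.001, "wx": 0, "wy": 0, "wz": 0, "hand": 0.1}
    - {"x": 0, "y": 0, "z": 0.001, "wx": 0, "wy": 0, "wz": 0, "hand": 0.1}

```text
time: 21.32
tool_pos: [0.5127, 0.1317, 0.2172]
tool_rot: [3.142, -0.001, -0.32]
contact_force: [-0.3, 0.4, -2.8]
opening: 0.0254
```

Call:
move_arm:
  deltas:
    - {"x": 0, "y": 0, "z": 0.0005, "wx": 0, "wy": 0, "wz": 0, "hand": 0.1}
    - {"x": 0, "y": 0, "z": 0.0005, "wx": 0, "wy": 0, "wz": 0, "hand": 0.1}

```text
time: 21.58
tool_pos: [0.5129, 0.1316, 0.2168]
tool_rot: [-3.141, -0.001, -0.32]
contact_force: [0.2, 0.1, -0.8]
opening: 0.0252
```

Call:
move_arm:
  deltas:
    - {"x": 0, "y": 0, "z": 0.0005, "wx": 0, "wy": 0, "wz": 0, "hand": 0.1}
    - {"x": 0, "y": 0, "z": 0.0005, "wx": 0, "wy": 0, "wz": 0, "hand": 0.1}

```text
time: 21.82
tool_pos: [0.5127, 0.1316, 0.2161]
tool_rot: [3.141, -0.001, -0.32]
contact_force: [0.3, -0.5, -0.8]
opening: 0.0255
```

Call:
move_arm:
  deltas:
    - {"x": 0, "y": 0, "z": 0.0005, "wx": 0, "wy": 0, "wz": 0, "hand": 0.1}
    - {"x": 0, "y": 0, "z": 0.0005, "wx": 0, "wy": 0, "wz": 0, "hand": 0.1}

```text
time: 22.08
tool_pos: [0.5127, 0.1316, 0.2155]
tool_rot: [3.141, -0.0, -0.32]
contact_force: [0.0, 0.5, -0.4]
opening: 0.0254
```

Call:
move_arm:
  deltas:
    - {"x": 0, "y": 0, "z": 0.0005, "wx": 0, "wy": 0, "wz": 0, "hand": 0.1}
    - {"x": 0, "y": 0, "z": 0.0005, "wx": 0, "wy": 0, "wz": 0, "hand": 0.1}

```text
time: 22.32
tool_pos: [0.5127, 0.1315, 0.2153]
tool_rot: [3.141, -0.001, -0.32]
contact_force: [-0.0, 0.3, 1.0]
opening: 0.0254
```

Call:
move_arm:
  deltas:
    - {"x": 0, "y": 0, "z": 0.0005, "wx": 0, "wy": 0, "wz": 0, "hand": 0.1}
    - {"x": 0, "y": 0, "z": 0.0005, "wx": 0, "wy": 0, "wz": 0, "hand": 0.1}

```text
time: 22.58
tool_pos: [0.5128, 0.1316, 0.2152]
tool_rot: [-3.142, -0.001, -0.32]
contact_force: [-1.5, -0.0, 5.1]
opening: 0.0252
```

Call:
move_arm:
  deltas:
    - {"x": 0, "y": 0, "z": 0.0005, "wx": 0, "wy": 0, "wz": 0, "hand": 0.1}
    - {"x": 0, "y": 0, "z": 0.0005, "wx": 0, "wy": 0, "wz": 0, "hand": 0.1}

```text
time: 22.82
tool_pos: [0.5129, 0.1316, 0.2152]
tool_rot: [-3.141, -0.002, -0.32]
contact_force: [-2.1, -0.8, 7.0]
opening: 0.0259
```

Call:
move_arm:
  deltas:
    - {"x": 0, "y": 0, "z": 0.0005, "wx": 0, "wy": 0, "wz": 0, "hand": 0.1}
    - {"x": 0, "y": 0, "z": 0.0005, "wx": 0, "wy": 0, "wz": 0, "hand": 0.1}

```text
time: 23.08
tool_pos: [0.5129, 0.1317, 0.2151]
tool_rot: [-3.141, -0.002, -0.32]
contact_force: [-4.1, -0.2, 10.3]
opening: 0.0249
```

It sits firmly: TCP is stopped at 0.2151 with about 11 N. I'll hold, relax slightly, open and lift off.

Call:
move_arm:
  deltas:
    - {"x": 0, "y": 0, "z": 0, "wx": 0, "wy": 0, "wz": 0, "hand": 0.1}
    - {"x": 0, "y": 0, "z": 0, "wx": 0, "wy": 0, "wz": 0, "hand": 0.1}
    - {"x": 0, "y": 0, "z": -0.001, "wx": 0, "wy": 0, "wz": 0, "hand": 0.1}
    - {"x": 0, "y": 0, "z": -0.001, "wx": 0, "wy": 0, "wz": 0, "hand": 0.1}

```text
time: 23.58
tool_pos: [0.5129, 0.1317, 0.2152]
tool_rot: [-3.141, -0.001, -0.32]
contact_force: [-2.8, 0.4, 7.1]
opening: 0.0253
```

Call:
move_arm:
  deltas:
    - {"x": 0, "y": 0, "z": 0, "wx": 0, "wy": 0, "wz": 0, "hand": 0.32}
    - {"x": 0, "y": 0, "z": 0, "wx": 0, "wy": 0, "wz": 0, "hand": 0.4}
    - {"x": 0, "y": 0, "z": 0, "wx": 0, "wy": 0, "wz": 0, "hand": 0.5}
    - {"x": 0, "y": 0, "z": 0, "wx": 0, "wy": 0, "wz": 0, "hand": 0.6}
    - {"x": 0, "y": 0, "z": 0, "wx": 0, "wy": 0, "wz": 0, "hand": 0.6}

```text
time: 24.2
tool_pos: [0.5127, 0.1316, 0.2145]
tool_rot: [3.141, -0.0, -0.32]
contact_force: [0.5, 0.2, 0.1]
opening: 0.0545
```

Call:
move_arm:
  deltas:
    - {"x": 0, "y": 0, "z": -0.01, "wx": 0, "wy": 0, "wz": 0, "hand": 0.6}
    - {"x": 0, "y": 0, "z": -0.03, "wx": 0, "wy": 0, "wz": 0, "hand": 0.6}
    - {"x": 0, "y": 0, "z": -0.06, "wx": 0, "wy": 0, "wz": 0, "hand": 0.6}
    - {"x": 0, "y": 0, "z": -0.1, "wx": 0, "wy": 0, "wz": 0, "hand": 0.6}
    - {"x": -0.03, "y": 0.04, "z": -0.13, "wx": 0, "wy": 0, "wz": 0, "hand": 0.6}
    - {"x": -0.06, "y": 0.09, "z": -0.14, "wx": 0, "wy": 0, "wz": 0, "hand": 0.6}
    - {"x": -0.09, "y": 0.14, "z": -0.14, "wx": 0, "wy": 0, "wz": 0, "hand": 0.6}
    - {"x": -0.09, "y": 0.18, "z": -0.14, "wx": 0, "wy": 0, "wz": 0, "hand": 0.6}

```text
time: 25.2
tool_pos: [0.3685, -0.0115, 0.356]
tool_rot: [3.142, -0.003, -0.319]
contact_force: [1.0, -0.9, 1.5]
opening: 0.055
```

Call:
move_arm:
  deltas:
    - {"x": 0, "y": 0.04, "z": 0, "wx": 0, "wy": 0, "wz": 0, "hand": 0.6}
    - {"x": 0, "y": 0.08, "z": 0, "wx": 0, "wy": 0, "wz": 0, "hand": 0.6}
    - {"x": 0, "y": 0.08, "z": 0, "wx": 0, "wy": 0, "wz": 0, "hand": 0.6}
    - {"x": 0, "y": 0.08, "z": 0, "wx": 0, "wy": 0, "wz": 0, "hand": 0.6}

```text
time: 25.7
tool_pos: [0.3455, -0.0865, 0.3551]
tool_rot: [-3.141, -0.001, -0.321]
contact_force: [0.2, -0.1, -0.2]
opening: 0.0553
```

Run:
```python
from h import *
t=snap("top","t9");s=snap("side","s9")
A=cv2.resize(t[140:240,230:330],None,fx=4,fy=4,interpolation=cv2.INTER_CUBIC);B=cv2.resize(s[130:230,260:360],None,fx=4,fy=4,interpolation=cv2.INTER_CUBIC)
cv2.imwrite("pics/ts9.png",np.hstack([A,B])[...,::-1])
print(proj("side",[.512,.1315,.172]),proj("top",[.512,.1315,.277]),proj("side",[.512,.1315,.277]))
o=monitor.observe();print(o["time"],o["contact_force"])
```

```text
[304.34755505 185.88335587] [272.13281527 202.14348754] [303.1570452  158.70428803]
25.8 [-0.35487481  0.1125061  -0.12458729]
```

View pics/ts9.png

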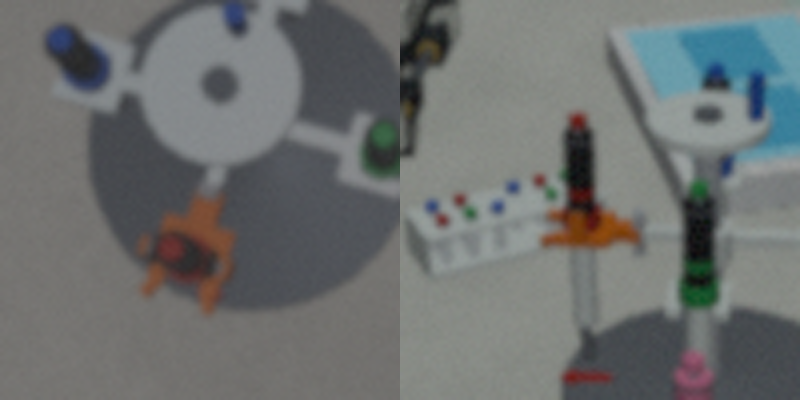

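The pipette hangs upright in the hook, at top crop (172,247) and side crop (580,215). The collar is on the fork, the tip at (588,335) is over the red pointer at (588,378), and the arm is clear. Handing in.

```bash
python3 -c "
from h import *
robot.hand_in()"
```

```text
the job is handed in; nothing more can be done
```

I turned the carousel by its blue peg about 122° clockwise, which left the empty hook about 4 mm from the pointer. I then slid the red-banded pipette upright into the slot, pressed it home, let go, moved the arm clear and handed in at about 26 s. No verdict was reported.

- **Pressing home:** The clips first resisted faintly, then the force jumped to about −5 N, which I took as them snapping over the collar. The fork, about 172 mm above the bench, then stopped the tool while I read about 10 N (roughly 11 N pressing), well under 25 N at every reading.
- **Last check:** The final pictures show the pipette upright with its collar on the fork, over the red pointer, and the arm touching nothing. I did not go near the jar, tube rack or centrifuge. I did not measure whether they moved, and the last picture does not show them all.
- **Less certain:** I could not see the clips directly, so I judge them shut only from the force readings. The resistance going through them read lower (about 2–4 N) than the 6–10 N in the description. The side camera also read about 3 mm further in x than the top camera.

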